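# Put away the mounts and the caliper at the microscope bench

## Robot

A 6-joint arm with a two-finger parallel gripper is mounted at the origin on the work surface. World frame = base frame: x ahead of the robot, y to its left, z up, the work surface at z = 0. Lengths are in mm, angles in degrees, forces in N, time in s.
With the tool pointing down it reaches from about 300 to 850 mm from the base axis. Payload 4.2 kg.
Tool frame: the origin (TCP) lies midway between the tips of the shut fingers; the grasp point (between the pads) lies 19 mm behind it (env.grasp_offset is the distance from the TCP to the grasp point, in mm); z points along the fingers, y is the line along which they close (so a half turn about z gives the same grasp; the last joint's range is limited). The gripper opens to 91 mm and grips with 3 to 60 N. Pads are 32 mm wide; open, the fingers measure 118 mm over their backs; the gripper's body (76 mm by 178 mm) begins 60 mm behind the grasp point.
Start: joints at [-1.146, 18.312, 89.639, -0, 72.044, -1.146], TCP at [575.016, 0, 213.976] pointing down, gripper open.
Joint ranges: [-177.97, 177.97], [-48.28, 115.42], [12.27, 149.76], [-77.06, 257.06], [2.81, 150.46], [-146.56, 146.56]. Speed limits (degrees/s): [147.25, 147.25, 180, 180, 180, 180].

## Interface

Orientations are given as [roll, pitch, yaw] about the fixed x, y, z axes, in that order (R = Rz(yaw) Ry(pitch) Rx(roll)).
In Python, from workcell import env, optics gives the robot as it stands. The module is installed in compiled form; this text tells all that it offers.
- The arm moves only by the tool send_rows, never from a script. Its argument "targets" is a list that holds one entry, the list of rows, each a list of 7 numbers: the turn, a rotation vector about the world's x, y, z scaled (see below), then the shift along the world's x, y, z scaled (see below), then the closure, from -1 (fully open) to 1 (shut). In form: [[[rx, ry, rz, x, y, z, gripper], ...]]. A call has 1 to 12 rows; each row shifts and turns the commanded pose from where the row before left it; what a row does not reach is not made up. The controller multiplies each number of a shift by 0.2 m and each number of a turn by pi/2 rad. A row lasts 1/10 s, in which the tool goes at most 50 mm and 8.59 degrees, less where a joint would pass 70% of its speed; a pose out of reach is approached as far as the arm can. A call with a number of a shift or a turn outside -1 to 1 is refused whole. A call with a gripper value outside its range is refused whole. The fingers move at their own pace and stop on an object; "grip_force" is the grip in N (left out, the last holds). Time passes only in rows, so rows that do not move let the fingers close. It gives the time, the measured TCP pose, the force, the opening and the grip force at its end, in the units of the state.
- env.state(): the state, without advancing time (a new reading comes with each control period).
- optics.grab_frame(name): name is "scene" or "side" or "wrist"; returns (picture, depth): 480x640x3 uint8, red, green, blue; 480x640 float32, mm along the optical axis (not along the pixel's ray), 0 where there is no reading.
- optics.camera_info(name): a dict with "camera_matrix" (3x3 intrinsics, pixels), "R" (3x3) and "t" (3): a world point X has camera coordinates R X + t; the wrist camera has in their place "mount" (4x4, takes a point from camera to tool coordinates, whose origin is the TCP and whose axes are the flange's). Camera axes: x right, y down, z forward; pixel columns grow to the right and rows downward; lengths in mm; the calibration is good to about 2 mm. The wrist camera is an equidistant fisheye: a pixel r from the principal point sees the ray r / f radians off the axis. A picture is of the moment at which its call begins: read the wrist's pose just before it. camera_info takes no time and is no camera call.
- env.job_done(): hands the job in; it is judged then, once.
Trained networks look in the newest picture that a camera, given by its name, has taken for a name from the list of things; names that differ only in an ending like _2 or _b are one class to them, and where a whole thing is asked for, a point or a joint stands for the part that bears it (a point fixed in the world has none). Each returns a list of dicts, best first, with "conf" (0 to 1); they miss things now and then, are a little off and sometimes report something else, mostly with a low value. They report only what shows in the picture. A call takes as long as a camera call.
- optics.silhouettes(camera, name): "mask" (480x640 bool, what is visible of it) and "at" ([column, row] in pixels, amid what is visible of it).
- optics.place_of(camera, name): "at" ([column, row] in pixels: a listed point, or the origin of a listed thing).
The state is a dict: "time_s": time; "qpos": joint angles; "qvel": joint speeds; "effort": joint torques, N m; "ee_pos": TCP position; "ee_rot": TCP orientation; "force": force on the tool from outside, world axes, zero at the start; "torque": the same for the moment, N m; "gripper_width": finger opening in mm; "gripper_force": force on a finger pad.
Only numpy, scipy, OpenCV 4.12 (cv2) and the standard library are available. Lean on these libraries where they do the work, as an engineer would, in place of code of your own. Each camera call takes 0.05 s, during which the arm holds its last target. There are 200 camera calls.

## Task

Clear up after the microscope session: stand the two red specimen mounts in the red-floored tray and the two green ones in the green-floored tray, one to each bay, flat on the floor with the polished face still up, and lay the caliper face up in its cut-out in the blue foam tray so that it lies fully down in the pocket. Any order will do; set everything down gently rather than dropping it, and leave the objective lens and the bottle where they stand.

Things in the scene. Friction and masses are not known exactly. Their poses are not given: they have to be found in the camera images.
- red_round: Red round-sample mount: upright red resin disc, 30 mm across, 24 mm tall, about 45 g, with a polished round steel sample (silver disc, 14 mm) showing in its upper face. Origin at the centre of its underside, z up. Starts standing on the bench, polished face up, at any yaw.
- red_bar: Red bar-sample mount: upright red resin disc, 30 mm across, 24 mm tall, about 45 g, with a polished steel bar sample (silver strip, 22 x 6 mm) showing in its upper face. Origin at the centre of its underside, z up. Starts standing on the bench, polished face up, at any yaw.
- green_round: Green round-sample mount: upright green resin disc, 30 mm across, 24 mm tall, about 45 g, with a polished round brass sample (golden disc, 14 mm) showing in its upper face. Origin at the centre of its underside, z up. Starts standing on the bench, polished face up, at any yaw.
- green_bar: Green bar-sample mount: upright green resin disc, 30 mm across, 24 mm tall, about 45 g, with a polished brass bar sample (golden strip, 22 x 6 mm) showing in its upper face. Origin at the centre of its underside, z up. Starts standing on the bench, polished face up, at any yaw.
- caliper: Rigid caliper, face up, 130 g. Steel beam 150 mm long (its x, -75 to +75), 14 wide (y), 8 thick. Grey head with display, 38 x 24 x 10 mm thick, at x = +30 to +68; steel jaws, 8 thick, stick out from it to y = -42 at x = +45 to +70. Origin: middle of the beam, on its underside, z up; mass centre about 16 mm towards the head. Can be gripped across the beam (along y) at the origin.
- red_tray: Red specimen tray, fixed: white rim, red floor, 128 (its x) x 66 mm. A divider makes two bays 58 x 58 mm, centred at x = -31 and +31 mm, y = 0. Origin at the centre of its underside; bay floor 4 mm above it; rim and divider (4 mm thick) rise 8 mm above the floor. Fingertips kept 10 mm or more above a mount's underside clear the rim.
- green_tray: Green specimen tray, fixed: white rim, green floor, 128 (its x) x 66 mm. A divider makes two bays 58 x 58 mm, centred at x = -31 and +31 mm, y = 0. Origin at the centre of its underside; bay floor 4 mm above it; rim and divider (4 mm thick) rise 8 mm above the floor. Fingertips kept 10 mm or more above a mount's underside clear the rim.
- shadow_tray: Fixed tray, x -95 to +95, y -60 to +40 mm: yellow base 4 mm thick, blue foam 10 mm on it, cut to the caliper's outline with 6 mm spare (head and jaws at +x, jaws to -y; half round it does not fit). A finger gap, x -24 to +24 mm, open to the base, runs across in y. Origin on the underside: the caliper is home with its axes along the tray's and its origin 4 mm above this one.
- objective: Bystander: microscope objective lens standing upright, steel barrel with a yellow band, 32 mm in diameter, 50 mm tall, loose. Origin at the centre of its underside. Not to be moved.
- bottle: Bystander: small green bottle of lens cleaner with blue cap, 48 mm in diameter, 100 mm tall, loose. Origin at the centre of its underside. Not to be moved.

How it is judged (in metres and radians):
At the end, for the whole second after the job is handed in: Each mount upright, face up, in its own bay of its colour's tray (within 16 mm of bay centre in x and y, 3 mm of the floor, 0.1 rad); caliper in its pocket (within 10 mm in x and y, 3.5 mm of the floor, flat within 0.08 rad, yaw within 0.16 rad); all at rest (under 0.02 m/s) (((x of red_round in the frame of red_tray between 0.015 and 0.047 m and y of red_round in the frame of red_tray between -0.016 and 0.016 m and x of red_bar in the frame of red_tray between -0.047 and -0.015 m and y of red_bar in the frame of red_tray between -0.016 and 0.016 m) or (x of red_round in the frame of red_tray between -0.047 and -0.015 m and y of red_round in the frame of red_tray between -0.016 and 0.016 m and x of red_bar in the frame of red_tray between 0.015 and 0.047 m and y of red_bar in the frame of red_tray between -0.016 and 0.016 m)) and z of each of red_round, red_bar in the frame of red_tray below 0.007 m and angle between each of red_round, red_bar, green_round, green_bar's own z axis and vertical below 0.1 rad and ((x of green_round in the frame of green_tray between 0.015 and 0.047 m and y of green_round in the frame of green_tray between -0.016 and 0.016 m and x of green_bar in the frame of green_tray between -0.047 and -0.015 m and y of green_bar in the frame of green_tray between -0.016 and 0.016 m) or (x of green_round in the frame of green_tray between -0.047 and -0.015 m and y of green_round in the frame of green_tray between -0.016 and 0.016 m and x of green_bar in the frame of green_tray between 0.015 and 0.047 m and y of green_bar in the frame of green_tray between -0.016 and 0.016 m)) and z of each of green_round, green_bar in the frame of green_tray below 0.007 m and x of caliper in the frame of shadow_tray between -0.01 and 0.01 m and y of caliper in the frame of shadow_tray between -0.01 and 0.01 m and z of caliper in the frame of shadow_tray below 0.0075 m and angle between caliper's own z axis and vertical below 0.08 rad and angle between the x axis of caliper and the x axis of shadow_tray, either way round below 0.16 rad and linear speed of each of red_round, red_bar, green_round, green_bar, caliper below 0.02 m/s); the robot touches nothing.
It fails at once if the objective lens is pushed more than 25 mm or tipped over (distance of objective from where it was at the start of the episode above 0.025 m or angle between objective's own z axis and vertical above 0.5 rad).
It fails at once if the bottle is pushed more than 25 mm or tipped over (distance of bottle from where it was at the start of the episode above 0.025 m or angle between bottle's own z axis and vertical above 0.5 rad).
It fails at once if a mount or the caliper is dropped (moves faster than 0.7 m/s, a fall of about 25 mm, with no finger touching it) ((linear speed of red_round above 0.7 m/s and contact force between red_round and the fingers below 0.05 N) or (linear speed of red_bar above 0.7 m/s and contact force between red_bar and the fingers below 0.05 N) or (linear speed of green_round above 0.7 m/s and contact force between green_round and the fingers below 0.05 N) or (linear speed of green_bar above 0.7 m/s and contact force between green_bar and the fingers below 0.05 N) or (linear speed of caliper above 0.7 m/s and contact force between caliper and the fingers below 0.05 N)).
It also fails if it takes over 125 s, if anything falls off the work surface, if the arm or the gripper's body presses on something with over 40 N, if the wrist force passes 120 N, or if a joint passes its speed limit or range.

## Working session

There is one attempt and no reset: what is moved stays moved. The work goes in short steps, Python scripts to look and compute and a tool call to move; the robot and the scene stay as the last step left them, time stands still between calls to the robot, and variables do not carry over. Pictures are saved under pics/ and viewed, at most 14 in all, crops included, and the job is handed in when it is done.

Besides the shell and the picture viewer there is one more tool, called after ">>>" by a JSON object that holds its "api" and its "payload", one argument or row to a line. send_rows: Moves the arm, as the interface text tells. Its arguments: {"type":"object","properties":{"targets":{"type":"array"},"grip_force":{"type":"number"}},"required":["targets"]}

```bash
mkdir -p pics; cat > h.py <<'E'
import numpy as np, cv2
from workcell import env, optics
def save(img,n): cv2.imwrite('pics/'+n,cv2.cvtColor(img,cv2.COLOR_RGB2BGR))
def world(cam,px,depth):
    c=optics.camera_info(cam);K=np.array(c['camera_matrix']);R=np.array(c['R']);t=np.array(c['t']).ravel()
    px=np.atleast_2d(px).astype(float)
    d=np.stack([(px[:,0]-K[0,2])/K[0,0],(px[:,1]-K[1,2])/K[1,1],np.ones(len(px))],1)*np.asarray(depth).reshape(-1,1)
    return (d-t)@R
def cloud(cam,mask,depth):
    v,u=np.nonzero(mask&(depth>0)); return world(cam,np.stack([u,v],1),depth[v,u]),np.stack([u,v],1)
E
python3 - <<'E'
from h import *
for c in ['scene','side']:
    i,d=optics.grab_frame(c); save(i,c+'0.png')
    ci=optics.camera_info(c); print(c,-np.array(ci['R']).T@np.array(ci['t']).ravel())
    for n in ['red_round','red_bar','green_round','green_bar','caliper','red_tray','green_tray','shadow_tray','objective','bottle']:
        for s in optics.silhouettes(c,n)[:2]:
            P,_=cloud(c,s['mask'],d)
            if len(P)<10: continue
            zt=np.percentile(P[:,2],95); T=P[P[:,2]>zt-4]
            r=cv2.minAreaRect(T[:,:2].astype(np.float32))
            print(n,round(s['conf'],2),np.round(s['at']),len(P),'ztop',round(zt,1),'rect',np.round(r[0],1),np.round(r[1],1),round(r[2],1))
print(env.state()['time_s'],env.grasp_offset)
E
```

```text
scene [1241.62654095  799.02973207  920.79651524]
red_round 0.48 [389. 264.] 139 ztop 23.6 rect [453. 183.] [29.4 29.1] 1.0
red_round 0.25 [293. 266.] 937 ztop 11.3 rect [645.3  11.1] [132.5  67.9] 81.6
red_bar 0.74 [439. 295.] 143 ztop 24.3 rect [444.2 343.6] [29.6 25.3] 40.6
caliper 0.56 [274. 199.] 247 ztop 9.9 rect [ 467.8 -311.4] [142.3  55.7] 81.7
red_tray 0.75 [360. 316.] 1176 ztop 11.2 rect [627.5 244.8] [ 68.9 127.7] 3.4
red_tray 0.6 [431. 356.] 773 ztop 98.2 rect [624.  449.3] [23.1 21.1] 81.6
green_tray 0.81 [292. 266.] 867 ztop 11.1 rect [645.5  12.7] [129.5  67.9] 81.6
shadow_tray 0.93 [247. 228.] 1524 ztop 14.6 rect [ 627.1 -231.3] [194.4 101.5] 81.8
objective 0.42 [214. 188.] 146 ztop 47.8 rect [ 603.9 -449.7] [21.2 21.1] 80.1
bottle 0.6 [433. 353.] 757 ztop 98.4 rect [624.  449.3] [23.1 21.1] 81.6
side [ -43.04854056 -666.01655309  577.43001149]
red_round 0.56 [435. 290.] 3469 ztop 15.2 rect [ 626.  -233.3] [192.4 104.3] 81.7
red_round 0.47 [245. 239.] 153 ztop 24.8 rect [450.1 177.2] [26.4 29.6] 2.2
green_round 0.57 [282. 265.] 208 ztop 25.3 rect [438.3  16.3] [31.7 28.1] 18.8
green_bar 0.55 [344. 310.] 267 ztop 25.0 rect [ 444.9 -174.2] [30.3 28. ] 47.3
caliper 0.76 [406. 344.] 1086 ztop 10.9 rect [ 482.  -316.9] [ 55.5 148.8] 11.5
red_tray 0.6 [289. 208.] 699 ztop 12.0 rect [624.5 239.4] [ 69.7 130.3] 3.8
green_tray 0.93 [352. 243.] 1029 ztop 12.3 rect [643.9   8.9] [132.   70.2] 82.3
shadow_tray 0.91 [437. 289.] 3360 ztop 15.2 rect [ 626.  -233.3] [192.4 104.3] 81.7
shadow_tray 0.71 [352. 239.] 978 ztop 12.3 rect [643.9   8.9] [132.   70.2] 82.3
objective 0.79 [533. 345.] 604 ztop 50.6 rect [ 600.8 -453.4] [23.8 20.7] 61.8
objective 0.23 [354. 241.] 1041 ztop 12.3 rect [643.9   8.9] [132.   70.2] 82.3
bottle 0.65 [245. 172.] 491 ztop 93.6 rect [617.  445.1] [22.3 16.5] 83.5
1.1 18.8
```

View pics/scene0.png

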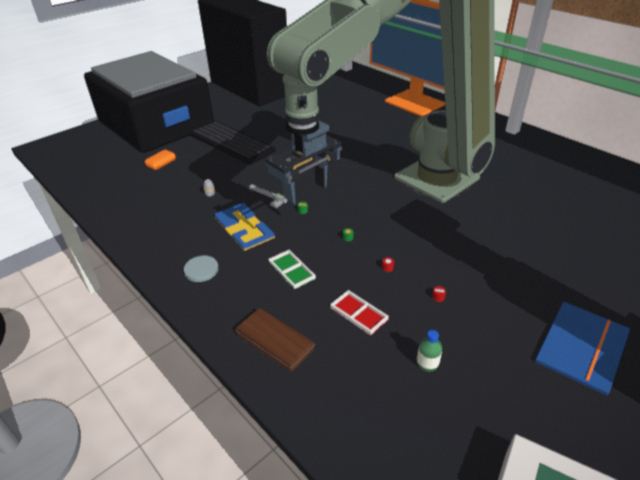

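View pics/side0.png

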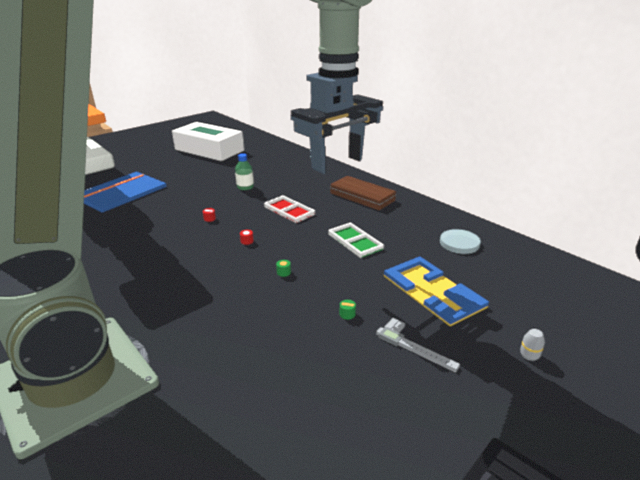

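Both views show the same layout. The mounts lie in a row at x≈445: green bar, green round, red round and red bar, running from y=-174 to 343. The caliper is at side px (415,345) and its tray at (437,289). I'll rectify the tray and caliper area to get their headings.

```bash
python3 - <<'E'
from h import *
i=cv2.imread('pics/side0.png')
c=optics.camera_info('side');K=np.array(c['camera_matrix']);R=np.array(c['R']);t=np.array(c['t']).ravel()
# out px: col=(−100−y)*1.8 , row=(750−x)*1.8 at z=12
A=np.array([[0,-1/1.8,750],[-1/1.8,0,-100],[0,0,12],[0,0,1]])
H=K@np.hstack([R,t[:,None]])@A
cv2.imwrite('pics/top.png',cv2.warpPerspective(i,H,(560,600),flags=cv2.INTER_CUBIC|cv2.WARP_INVERSE_MAP))
s=env.state();print(s['ee_pos'],s['ee_rot'],s['gripper_width'])
print(np.array(optics.camera_info('wrist')['mount']))
E
```

```text
[5.75006568e+02 2.32877491e-03 2.13960678e+02] [1.79996295e+02 9.78060371e-04 8.99995656e+01] 91.31557982381513
[[-1.62689947e-03 -9.67511063e-01 -2.52823447e-01  7.18804935e+01]
 [ 9.99998671e-01 -1.54772305e-03 -5.12049546e-04 -6.17297099e-01]
 [ 1.04112924e-04 -2.52823944e-01  9.67512296e-01 -1.71253536e+02]
 [ 0.00000000e+00  0.00000000e+00  0.00000000e+00  1.00000000e+00]]
```

View pics/top.png

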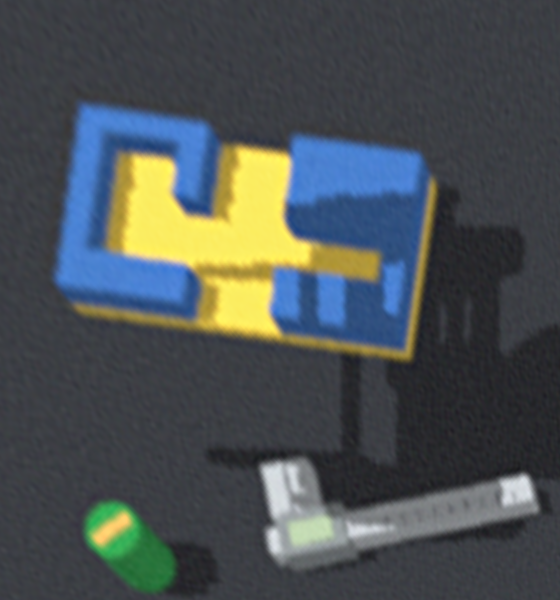

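The rectified view (up = +x, left = +y) settles the headings. The pocket head is at +y with its jaws toward +x, so the tray yaw is about 81.7°. The caliper yaw is about 101.5°, with its origin near (466,-319). Next I move over the green bar mount.

>>> {"api": "send_rows", "payload": {
  "targets": [
    [[0,0,0,-0.09,-0.12,-0.075,-1],[0,0,0,-0.09,-0.12,-0.075,-1],[0,0,0,-0.09,-0.12,-0.075,-1],[0,0,0,-0.09,-0.12,-0.075,-1],[0,0,0,-0.09,-0.12,-0.075,-1],[0,0,0,-0.09,-0.12,-0.075,-1],[0,0,0,-0.09,-0.12,-0.075,-1],[0,0,0,0,0,0,-1]]
  ],
  "grip_force": 15
}}

```text
time_s: 1.9
ee_pos: [445.7, -169.3, 107.3]
ee_rot: [-179.7, -0.1, 89.8]
force: [0.7, 0.3, -0.1]
gripper_width: 91.0
gripper_force: 0.0
```

```bash
cat >> h.py <<'E'
from scipy.spatial.transform import Rotation as Ro
def wmap(s,px,z):
    c=optics.camera_info('wrist');K=np.array(c['camera_matrix']);M=np.array(c['mount'])
    px=np.atleast_2d(px).astype(float); a=(px-K[:2,2])/[K[0,0],K[1,1]]; th=np.linalg.norm(a,axis=1)[:,None]
    d=np.hstack([a/np.maximum(th,1e-9)*np.sin(th),np.cos(th)])
    R=Ro.from_euler('xyz',s['ee_rot'],degrees=True).as_matrix()
    o=R@M[:3,3]+s['ee_pos']; D=d@(R@M[:3,:3]).T
    return o+D*((z-o[2])/D[:,2])[:,None]
def wlook(names,png=None):
    s=env.state(); i,d=optics.grab_frame('wrist')
    if png: save(i,png)
    print('tcp',np.round(s['ee_pos'],1),np.round(s['ee_rot'],1),'w',round(s['gripper_width'],1),'t',s['time_s'])
    for n,z in names:
        for q in optics.silhouettes('wrist',n)[:3]:
            v,u=np.nonzero(q['mask']); P=wmap(s,np.stack([u,v],1),z)
            r=cv2.minAreaRect(P[:,:2].astype(np.float32))
            print(n,round(q['conf'],2),np.round(q['at']),len(P),np.round(r[0],1),np.round(r[1],1),round(r[2],1))
E
python3 - <<'E'
from h import *
wlook([('green_bar',24),('caliper',8),('shadow_tray',14)],'w1.png')
E
```

```text
tcp [ 445.7 -169.3  107.3] [-1.797e+02 -1.000e-01  8.980e+01] w 91.0 t 1.9
caliper 0.88 [341. 344.] 1351 [ 469.4 -271.6] [31.8 55.3] 89.1
shadow_tray 0.89 [530. 237.] 7454 [ 629.  -182.7] [ 91.1 108.4] 81.9
```

View pics/w1.png

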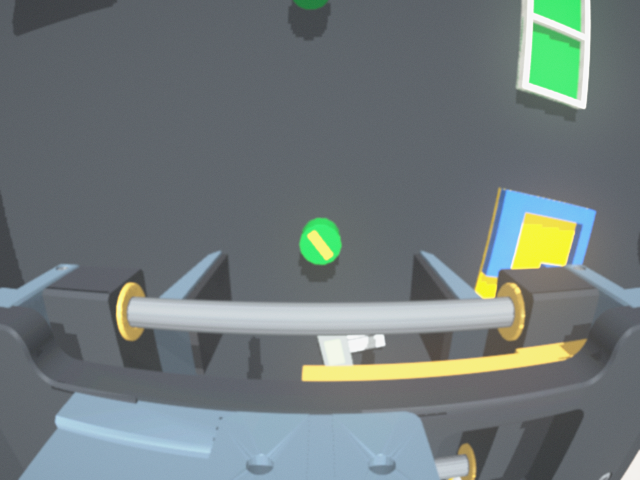

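The wrist view shows the green bar mount at px (320,243), centred between the fingers.

```bash
python3 - <<'E'
from h import *
s=env.state();print(s['ee_pos'],wmap(s,[[320,244]],24))
E
```

```text
[ 450.11279595 -167.80469305  109.62056793] [[ 449.23243887 -170.92535736   24.        ]]
```

>>> {"api": "send_rows", "payload": {
  "targets": [
    [[0,0,0,-0.01,-0.015,-0.12,-1],[0,0,0,0,0,-0.15,-1],[0,0,0,0,0,-0.12,-1],[0,0,0,0,0,-0.07,-1],[0,0,0,0,0,-0.03,-1],[0,0,0,0,0,0,-0.5],[0,0,0,0,0,0,1],[0,0,0,0,0,0,1],[0,0,0,0,0,0,1],[0,0,0,0,0,0,1],[0,0,0,0,0,0,1],[0,0,0,0,0,0,1]]
  ],
  "grip_force": 15
}}

```text
time_s: 3.3
ee_pos: [447.1, -171.1, 11.1]
ee_rot: [180.0, 0.0, 90.0]
force: [0.3, 1.2, 0.2]
gripper_width: 37.8
gripper_force: 0.0
```

>>> {"api": "send_rows", "payload": {
  "targets": [
    [[0,0,0,0,0,0,1],[0,0,0,0,0,0,1],[0,0,0,0,0,0,1],[0,0,0,0,0,0.05,1],[0,0,0,0,0,0.1,1],[0,0,0,0,0,0.1,1]]
  ]
}}

```text
time_s: 3.9
ee_pos: [446.9, -170.9, 61.8]
ee_rot: [-180.0, -0.0, 90.0]
force: [1.4, 0.1, -0.6]
gripper_width: 28.3
gripper_force: 15.0
```

>>> {"api": "send_rows", "payload": {
  "targets": [
    [[0,0,-0.046,0.138,0.108,0,1],[0,0,-0.046,0.138,0.108,0,1],[0,0,0,0.138,0.108,0,1],[0,0,0,0.138,0.108,0,1],[0,0,0,0.138,0.108,0,1],[0,0,0,0.138,0.108,0,1],[0,0,0,0.138,0.108,0,1],[0,0,0,0,0,0,1],[0,0,0,0,0,0,1]]
  ]
}}

```text
time_s: 4.8
ee_pos: [640.1, -19.4, 61.0]
ee_rot: [-180.0, 0.0, 81.8]
force: [0.2, 0.0, -1.2]
gripper_width: 28.2
gripper_force: 15.0
```

```bash
python3 - <<'E'
from h import *
wlook([('green_tray',12)],'w2.png')
E
```

```text
tcp [640.1 -19.4  61. ] [-180.     0.    81.8] w 28.2 t 4.8
green_tray 0.6 [317. 177.] 17396 [645.   22.9] [105.   67.7] 82.8
```

View pics/w2.png

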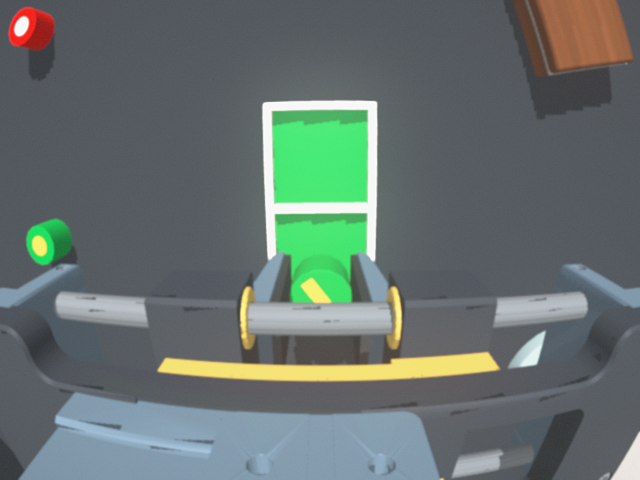

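The carried mount hangs straight over the lower bay. The divider is at px (321,208), where I expected it, so I can lower and release.

>>> {"api": "send_rows", "payload": {
  "targets": [
    [[0,0,0,0,0,-0.1,1],[0,0,0,0,0,-0.07,1],[0,0,0,0,0,-0.035,1],[0,0,0,0,0,-0.02,1],[0,0,0,0,0,0,1],[0,0,0,0,0,0,0],[0,0,0,0,0,0,-1],[0,0,0,0,0,0,-1],[0,0,0,0,0,0,-1],[0,0,0,0,0,0.15,-1],[0,0,0,0,0,0.15,-1],[0,0,0,0,0,0,-1]]
  ]
}}

```text
time_s: 6.1
ee_pos: [643.4, -19.9, 80.6]
ee_rot: [179.5, -0.1, 81.7]
force: [-0.1, -0.3, 0.0]
gripper_width: 81.7
gripper_force: 0.0
```

```bash
python3 - <<'E'
from h import *
s=env.state();c=optics.camera_info('wrist');K=np.array(c['camera_matrix'])
wlook([('green_bar',28),('green_round',24)])
i,_=optics.grab_frame('wrist');s=env.state()
print(wmap(s,[[40,245]],24))
E
```

```text
tcp [643.4 -19.9  80.6] [ 1.795e+02 -1.000e-01  8.170e+01] w 81.7 t 6.1
green_bar 0.81 [317. 253.] 2014 [639.6 -17.8] [34.4 29.9] 81.5
green_round 0.66 [ 57. 236.] 1323 [446.7  20.2] [46.4 28.8] 8.2
[[422.72913551  16.45811088  24.        ]]
```

>>> {"api": "send_rows", "payload": {
  "targets": [
    [[0,0,0,-0.143,0.028,0.05,-1],[0,0,0,-0.143,0.028,0,-1],[0,0,0,-0.143,0.028,0,-1],[0,0,0,-0.143,0.028,0,-1],[0,0,0,-0.143,0.028,0,-1],[0,0,0,-0.143,0.028,0,-1],[0,0,0,-0.143,0.028,0,-1],[0,0,0,0,0,0,-1],[0,0,0,0,0,0,-1]]
  ]
}}

```text
time_s: 7.2
ee_pos: [439.6, 19.5, 85.5]
ee_rot: [-180.0, 0.0, 81.7]
force: [0.7, -0.5, 0.0]
gripper_width: 91.2
gripper_force: 0.0
```

```bash
python3 - <<'E'
from h import *
wlook([('green_round',24)])
E
```

```text
tcp [439.6  19.5  85.5] [-180.     0.    81.7] w 91.2 t 7.2
green_round 0.74 [320. 248.] 1739 [438.   20.8] [33.5 28.9] 67.2
```

>>> {"api": "send_rows", "payload": {
  "targets": [
    [[0,0,0,0,0,-0.15,-1],[0,0,0,0,0,-0.12,-1],[0,0,0,0,0,-0.07,-0.5],[0,0,0,0,0,-0.032,0],[0,0,0,0,0,0,1],[0,0,0,0,0,0,1],[0,0,0,0,0,0,1],[0,0,0,0,0,0,1],[0,0,0,0,0,0,1],[0,0,0,0,0,0,1],[0,0,0,0,0,0,1],[0,0,0,0,0,0,1]]
  ]
}}

```text
time_s: 8.5
ee_pos: [440.1, 19.4, 11.8]
ee_rot: [180.0, -0.0, 81.7]
force: [-0.3, -0.4, 2.4]
gripper_width: 28.2
gripper_force: 15.0
```

>>> {"api": "send_rows", "payload": {
  "targets": [
    [[0,0,0,0,0,0.1,1],[0,0,0,0,0,0.15,1],[0,0,0,0.149,0.0155,0,1],[0,0,0,0.149,0.0155,0,1],[0,0,0,0.149,0.0155,0,1],[0,0,0,0.149,0.0155,0,1],[0,0,0,0.149,0.0155,0,1],[0,0,0,0.149,0.0155,0,1],[0,0,0,0.149,0.0155,0,1],[0,0,0,0,0,0,1],[0,0,0,0,0,0,1]]
  ]
}}

```text
time_s: 9.6
ee_pos: [648.2, 41.1, 60.7]
ee_rot: [-179.9, 0.0, 81.7]
force: [0.3, -0.6, -1.3]
gripper_width: 28.3
gripper_force: 15.0
```

>>> {"api": "send_rows", "payload": {
  "targets": [
    [[0,0,0,0,0,-0.1,1],[0,0,0,0,0,-0.07,1],[0,0,0,0,0,-0.035,1],[0,0,0,0,0,-0.02,1],[0,0,0,0,0,0,1],[0,0,0,0,0,0,0],[0,0,0,0,0,0,-1],[0,0,0,0,0,0,-1],[0,0,0,0,0,0,-1],[0,0,0,0,0,0.15,-1],[0,0,0,0,0,0.15,-1],[0,0,0,0,0,0,-1]]
  ]
}}

```text
time_s: 10.8
ee_pos: [651.8, 41.3, 81.2]
ee_rot: [179.5, -0.1, 81.7]
force: [0.4, 0.3, 1.3]
gripper_width: 81.7
gripper_force: 0.0
```

>>> {"api": "send_rows", "payload": {
  "targets": [
    [[0,0,0.0655,-0.141,0.0995,0.05,-1],[0,0,0.0655,-0.141,0.0995,0,-1],[0,0,0,-0.141,0.0995,0,-1],[0,0,0,-0.141,0.0995,0,-1],[0,0,0,-0.141,0.0995,0,-1],[0,0,0,-0.141,0.0995,0,-1],[0,0,0,-0.141,0.0995,0,-1],[0,0,0,0,0,0,-1],[0,0,0,0,0,0,-1]]
  ]
}}

```text
time_s: 11.7
ee_pos: [451.0, 180.7, 86.5]
ee_rot: [180.0, 0.0, 93.6]
force: [0.2, 0.1, -0.4]
gripper_width: 91.1
gripper_force: 0.0
```

```bash
python3 - <<'E'
from h import *
wlook([('red_round',24)])
E
```

```text
tcp [451.  180.7  86.5] [180.    0.   93.6] w 91.1 t 11.7
red_round 0.87 [322. 244.] 1777 [449.8 183.9] [28.9 34.2] 4.4
```

>>> {"api": "send_rows", "payload": {
  "targets": [
    [[0,0,0,0,0,-0.15,-1],[0,0,0,0,0,-0.12,-1],[0,0,0,0,0,-0.07,-0.5],[0,0,0,0,0,-0.032,0],[0,0,0,0,0,0,1],[0,0,0,0,0,0,1],[0,0,0,0,0,0,1],[0,0,0,0,0,0,1],[0,0,0,0,0,0,1],[0,0,0,0,0,0,1],[0,0,0,0,0,0,1],[0,0,0,0,0,0,1]]
  ]
}}

```text
time_s: 13.0
ee_pos: [451.4, 180.5, 12.5]
ee_rot: [180.0, -0.0, 93.5]
force: [-0.7, -0.0, 2.5]
gripper_width: 28.6
gripper_force: 15.0
```

>>> {"api": "send_rows", "payload": {
  "targets": [
    [[0,0,0,0,0,0.1,1],[0,0,0,0,0,0.15,1],[0,0,0,0.147,0.0255,0,1],[0,0,0,0.147,0.0255,0,1],[0,0,0,0.147,0.0255,0,1],[0,0,0,0.147,0.0255,0,1],[0,0,0,0.147,0.0255,0,1],[0,0,0,0.147,0.0255,0,1],[0,0,0,0,0,0,1],[0,0,0,0,0,0,1]]
  ]
}}

```text
time_s: 14.0
ee_pos: [627.0, 210.8, 61.3]
ee_rot: [-179.9, 0.0, 93.5]
force: [-0.4, -0.2, -0.4]
gripper_width: 28.4
gripper_force: 15.0
```

```bash
python3 - <<'E'
from h import *
wlook([('red_tray',12)],'w3.png')
E
```

```text
tcp [627.  210.8  61.3] [-179.9    0.    93.5] w 28.4 t 14.0
red_tray 0.77 [322. 178.] 17196 [623.9 254.2] [ 67.4 104.8] 3.0
```

View pics/w3.png

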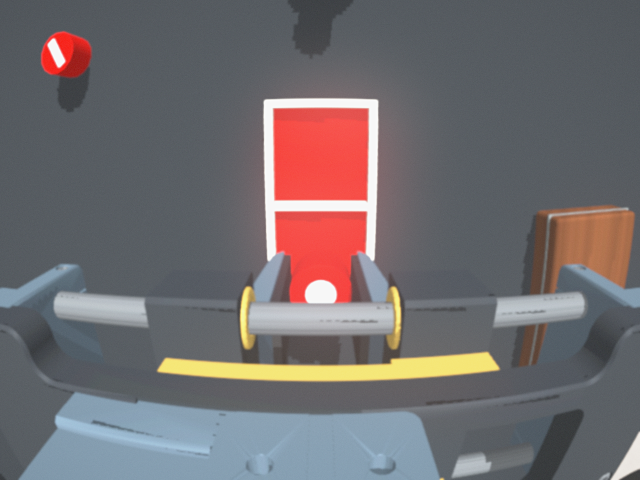

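The red round mount hangs over the near red bay, with the divider at px (321,206) and square to the fingers. I lower and release.

>>> {"api": "send_rows", "payload": {
  "targets": [
    [[0,0,0,0,0,-0.1,1],[0,0,0,0,0,-0.07,1],[0,0,0,0,0,-0.035,1],[0,0,0,0,0,-0.02,1],[0,0,0,0,0,0,1],[0,0,0,0,0,0,0],[0,0,0,0,0,0,-1],[0,0,0,0,0,0,-1],[0,0,0,0,0,0,-1],[0,0,0,0,0,0.15,-1],[0,0,0,0,0,0.15,-1],[0,0,0,0,0,0,-1]]
  ]
}}

```text
time_s: 15.3
ee_pos: [630.6, 212.0, 81.9]
ee_rot: [179.5, -0.1, 93.5]
force: [0.2, 0.9, 0.5]
gripper_width: 81.5
gripper_force: 0.0
```

>>> {"api": "send_rows", "payload": {
  "targets": [
    [[0,0,0,-0.154,0.11,0.05,-1],[0,0,0,-0.154,0.11,0,-1],[0,0,0,-0.154,0.11,0,-1],[0,0,0,-0.154,0.11,0,-1],[0,0,0,-0.154,0.11,0,-1],[0,0,0,-0.154,0.11,0,-1],[0,0,0,0,0,0,-1],[0,0,0,0,0,0,-1]]
  ]
}}

```text
time_s: 16.1
ee_pos: [442.3, 343.3, 86.9]
ee_rot: [180.0, 0.0, 93.6]
force: [-0.3, -0.7, -0.1]
gripper_width: 90.9
gripper_force: 0.0
```

```bash
python3 - <<'E'
from h import *
wlook([('red_bar',24),('bottle',60)])
E
```

```text
tcp [442.3 343.3  86.9] [180.    0.   93.6] w 90.9 t 16.1
red_bar 0.57 [317. 248.] 1714 [440.6 345.4] [27.8 32.3] 3.5
bottle 0.72 [586. 123.] 6055 [610.6 447.2] [98.7 47. ] 8.6
```

>>> {"api": "send_rows", "payload": {
  "targets": [
    [[0,0,0,0,0,-0.15,-1],[0,0,0,0,0,-0.12,-1],[0,0,0,0,0,-0.07,-0.5],[0,0,0,0,0,-0.034,0],[0,0,0,0,0,0,1],[0,0,0,0,0,0,1],[0,0,0,0,0,0,1],[0,0,0,0,0,0,1],[0,0,0,0,0,0,1],[0,0,0,0,0,0,1],[0,0,0,0,0,0,1],[0,0,0,0,0,0,1]]
  ]
}}

```text
time_s: 17.45
ee_pos: [442.8, 343.1, 12.7]
ee_rot: [180.0, -0.0, 93.5]
force: [-0.9, -0.3, 2.6]
gripper_width: 28.2
gripper_force: 15.0
```

>>> {"api": "send_rows", "payload": {
  "targets": [
    [[0,0,0,0,0,0.1,1],[0,0,0,0,0,0.15,1],[0,0,0,0.151,-0.0585,0,1],[0,0,0,0.151,-0.0585,0,1],[0,0,0,0.151,-0.0585,0,1],[0,0,0,0.151,-0.0585,0,1],[0,0,0,0.151,-0.0585,0,1],[0,0,0,0.151,-0.0585,0,1],[0,0,0,0,0,0,1],[0,0,0,0,0,0,1]]
  ]
}}

```text
time_s: 18.45
ee_pos: [623.8, 272.3, 61.6]
ee_rot: [-179.9, 0.0, 93.4]
force: [-1.0, 0.8, -0.6]
gripper_width: 28.2
gripper_force: 15.0
```

>>> {"api": "send_rows", "payload": {
  "targets": [
    [[0,0,0,0,0,-0.1,1],[0,0,0,0,0,-0.07,1],[0,0,0,0,0,-0.035,1],[0,0,0,0,0,-0.02,1],[0,0,0,0,0,0,1],[0,0,0,0,0,0,0],[0,0,0,0,0,0,-1],[0,0,0,0,0,0,-1],[0,0,0,0,0,0,-1],[0,0,0,0,0,0.15,-1],[0,0,0,0,0,0.2,-1],[0,0,0,0,0,0.2,-1]]
  ]
}}

```text
time_s: 19.65
ee_pos: [623.7, 272.6, 128.2]
ee_rot: [-179.9, 0.0, 93.5]
force: [0.7, 0.2, 0.6]
gripper_width: 81.0
gripper_force: 0.0
```

>>> {"api": "send_rows", "payload": {
  "targets": [
    [[0,0,0,-0.04,-0.2,0.1,-1],[0,0,0,-0.04,-0.2,0,-1],[0,0,0,-0.04,-0.2,0,-1],[0,0,0,-0.04,-0.2,0,-1],[0,0,0,-0.04,-0.2,0,-1],[0,0,0,-0.04,-0.2,0,-1],[0,0,0,-0.04,-0.2,0,-1],[0,0,0,-0.04,-0.2,0,-1],[0,0,0,-0.04,-0.2,0,-1],[0,0,0,-0.04,-0.2,0,-1],[0,0,0,0,0,0,-1],[0,0,0,0,0,0,-1]]
  ]
}}

```text
time_s: 20.85
ee_pos: [543.9, -127.8, 147.5]
ee_rot: [180.0, -0.0, 93.4]
force: [-0.2, 0.1, -0.6]
gripper_width: 91.4
gripper_force: 0.0
```

>>> {"api": "send_rows", "payload": {
  "targets": [
    [[0,0,0,0,-0.2,0.03,-1],[0,0,0,0,-0.2,0.03,-1],[0,0,0,0,-0.2,0.03,-1],[0,0,0,0,-0.2,0.03,-1],[0,0,0,0,-0.2,0.03,-1],[0,0,0,0,-0.2,0.03,-1],[0,0,0,0,-0.2,0.03,-1],[0,0,0,0,-0.1,0.03,-1],[0,0,0,0,0,0,-1],[0,0,0,0,0,0,-1]]
  ]
}}

```text
time_s: 21.85
ee_pos: [544.7, -425.6, 194.9]
ee_rot: [-180.0, -0.1, 93.6]
force: [-0.5, 0.5, 1.1]
gripper_width: 91.5
gripper_force: 0.0
```

```bash
python3 - <<'E'
from h import *
wlook([('caliper',8),('shadow_tray',14),('objective',50)],'w4.png')
s=env.state(); i=cv2.imread('pics/w4.png')
# rectified at z=8: col=(-100-y)*1.8, row=(750-x)*1.8 (inverse fisheye projection)
c=optics.camera_info('wrist');K=np.array(c['camera_matrix']);M=np.array(c['mount'])
R=Ro.from_euler('xyz',s['ee_rot'],degrees=True).as_matrix();Rc=R@M[:3,:3];o=R@M[:3,3]+s['ee_pos']
C,Rr=np.meshgrid(np.arange(560),np.arange(600)); P=np.stack([750-Rr/1.8,-100-C/1.8,0*C+8.],-1)
q=(P-o)@Rc; r=np.linalg.norm(q[...,:2],axis=-1); th=np.arctan2(r,q[...,2]); uv=q[...,:2]/r[...,None]*th[...,None]*[K[0,0],K[1,1]]+K[:2,2]
cv2.imwrite('pics/top2.png',cv2.remap(i,uv.astype(np.float32),None,cv2.INTER_LINEAR))
E
```

```text
tcp [ 544.7 -425.6  194.9] [-1.80e+02 -1.00e-01  9.36e+01] w 91.5 t 21.85
caliper 0.59 [251.  65.] 3381 [ 481.4 -315.1] [ 54.9 149.9] 11.5
shadow_tray 0.87 [412.  62.] 12290 [ 621.1 -257.6] [144.1 101.8] 82.0
objective 0.82 [375. 243.] 1054 [ 596.2 -443.9] [29.5 37.1] 24.3
```

View pics/top2.png

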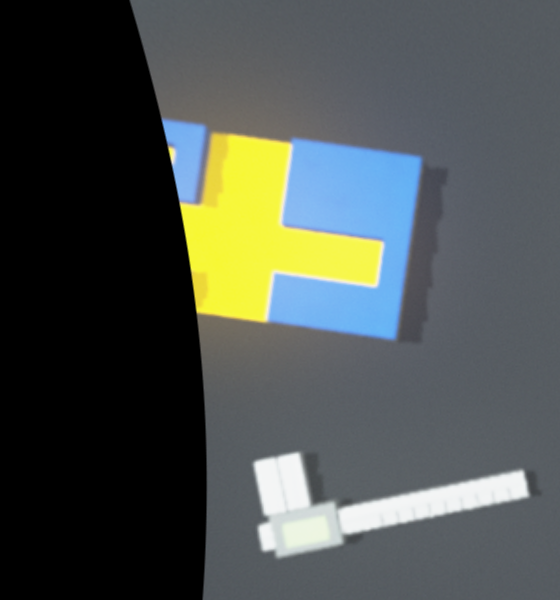

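Rectified wrist view: the beam ends are at px (264,537) and (527,483), and the slot end is at (381,263). That gives the caliper at (467,-319) yaw 101.5°, and home at (615,-232) yaw 82°. I go over and descend.

>>> {"api": "send_rows", "payload": {
  "targets": [
    [[0,0,0.045,-0.1,0.134,-0.1,-1],[0,0,0.044,-0.1,0.134,-0.1,-1],[0,0,0,-0.1,0.134,-0.1,-1],[0,0,0,-0.09,0.132,-0.1,-1],[0,0,0,0,0,-0.2,-1],[0,0,0,0,0,-0.15,-1],[0,0,0,0,0,0,-1],[0,0,0,0,0,0,-1]]
  ],
  "grip_force": 40
}}

```text
time_s: 22.85
ee_pos: [466.4, -320.0, 45.9]
ee_rot: [180.0, -0.0, 101.6]
force: [0.1, 0.5, 0.1]
gripper_width: 91.0
gripper_force: 0.0
```

>>> {"api": "send_rows", "payload": {
  "targets": [
    [[0,0,0,0,0,-0.1,-1],[0,0,0,0,0,-0.07,-1],[0,0,0,0,0,-0.04,0],[0,0,0,0,0,0,1],[0,0,0,0,0,0,1],[0,0,0,0,0,0,1],[0,0,0,0,0,0,1],[0,0,0,0,0,0,1],[0,0,0,0,0,0,1],[0,0,0,0,0,0,1],[0,0,0,0,0,0,1],[0,0,0,0,0,0,1]]
  ]
}}

```text
time_s: 24.05
ee_pos: [466.1, -320.4, 3.3]
ee_rot: [180.0, 0.0, 101.5]
force: [0.9, 0.4, -1.3]
gripper_width: 14.1
gripper_force: 0.2
```

>>> {"api": "send_rows", "payload": {
  "targets": [
    [[0,0,0,0,0,0,1],[0,0,0,0,0,0,1],[0,0,0,0,0,0,1],[0,0,0,0,0,0,1],[0,0,0,0,0,0,1]]
  ]
}}

```text
time_s: 24.55
ee_pos: [466.0, -320.4, 3.4]
ee_rot: [180.0, 0.0, 101.5]
force: [0.6, 0.6, -0.8]
gripper_width: 13.4
gripper_force: 40.0
```

>>> {"api": "send_rows", "payload": {
  "targets": [
    [[0,0,0,0,0,0.05,1],[0,0,0,0,0,0.1,1],[0,0,0,0,0,0.15,1],[0,0,-0.055,0.1,0.06,0,1],[0,0,-0.054,0.125,0.075,0,1],[0,0,-0.054,0.15,0.085,0,1],[0,0,-0.054,0.15,0.085,0,1],[0,0,0,0.12,0.075,0,1],[0,0,0,0.1,0.06,0,1],[0,0,0,0,0,0,1],[0,0,0,0,0,0,1]]
  ]
}}

```text
time_s: 25.65
ee_pos: [614.6, -232.1, 63.5]
ee_rot: [-179.9, 0.0, 82.1]
force: [0.1, 0.5, -1.0]
gripper_width: 13.1
gripper_force: 40.0
```

```bash
python3 - <<'E'
from h import *
wlook([('shadow_tray',14)],'w5.png')
i,d=optics.grab_frame('side'); save(cv2.resize(i[230:350,340:500],None,fx=4,fy=4,interpolation=2),'s5.png')
for q in optics.silhouettes('side','caliper')[:1]:
    P,_=cloud('side',q['mask'],d); print(q['conf'],np.percentile(P[:,2],[2,50,98]))
    A=np.c_[P[:,:2]-P[:,:2].mean(0),np.ones(len(P))]; print(np.linalg.lstsq(A,P[:,2],rcond=None)[0])
E
```

```text
tcp [ 614.6 -232.1   63.5] [-179.9    0.    82.1] w 13.1 t 25.65
shadow_tray 0.73 [352. 194.] 17586 [ 625.9 -227.3] [179.4 101.8] 82.0
0.58 [60.39295165 67.84247482 71.57554632]
[-0.67290151  0.07868283 67.22189929]
```

View pics/w5.png

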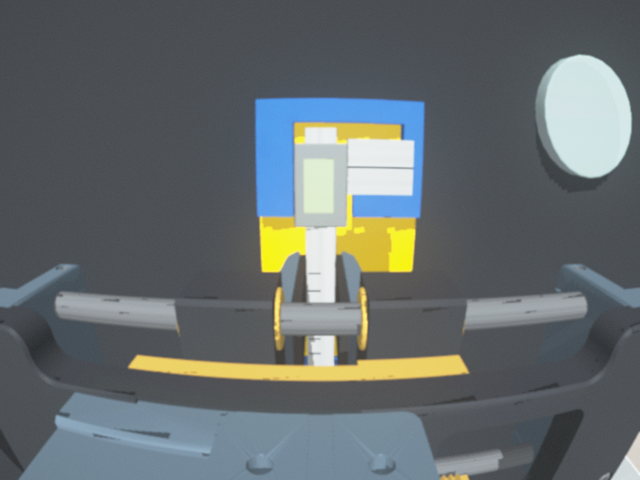

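View pics/s5.png

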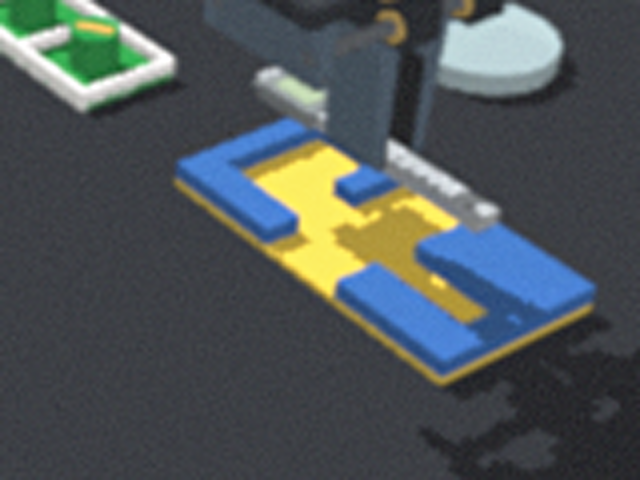

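The wrist view shows the caliper aligned over its pocket, with the head at px (321,185) inside the cut-out outline. The side view shows it level. I lower it.

>>> {"api": "send_rows", "payload": {
  "targets": [
    [[0,0,0,0,0,-0.08,1],[0,0,0,0,0,-0.08,1],[0,0,0,0,0,-0.05,1],[0,0,0,0,0,-0.03,1],[0,0,0,0,0,-0.02,1],[0,0,0,0,0,-0.01,1],[0,0,0,0,0,-0.005,1],[0,0,0,0,0,0,1],[0,0,0,0,0,0,1]]
  ]
}}

```text
time_s: 26.75
ee_pos: [615.3, -232.5, 8.8]
ee_rot: [180.0, 0.0, 82.0]
force: [-0.3, 0.7, -1.4]
gripper_width: 13.3
gripper_force: 40.0
```

No contact force yet. I lower another 1 mm, open and back off.

>>> {"api": "send_rows", "payload": {
  "targets": [
    [[0,0,0,0,0,-0.005,1],[0,0,0,0,0,0,1],[0,0,0,0,0,0,0.5],[0,0,0,0,0,0,0.3],[0,0,0,0,0,0,0.3],[0,0,0,0,0,0,0.3],[0,0,0,0,0,0.05,0.3],[0,0,0,0,0,0.1,0],[0,0,0,0,0,0.2,-1],[0,0,0,0,0,0.2,-1],[0,0,0,-0.1,0,0.2,-1],[0,0,0,-0.2,0,0.2,-1]]
  ]
}}

```text
time_s: 27.95
ee_pos: [561.0, -232.5, 195.4]
ee_rot: [179.8, 0.0, 82.1]
force: [0.1, -1.1, 0.5]
gripper_width: 69.2
gripper_force: 0.0
```

>>> {"api": "send_rows", "payload": {
  "targets": [
    [[0,0,0,-0.2,0,0.1,-1],[0,0,0,-0.2,0,0,-1],[0,0,0,-0.1,0,0,-1],[0,0,0,0,0,0,-1],[0,0,0,0,0,0,-1]]
  ]
}}

```text
time_s: 28.45
ee_pos: [460.2, -232.6, 213.7]
ee_rot: [179.9, 0.0, 82.0]
force: [-0.2, -0.1, 0.0]
gripper_width: 91.4
gripper_force: 0.0
```

```bash
python3 - <<'E'
from h import *
out=[]
for c,(a,b,e,f) in {'side':(150,330,240,500),'scene':(170,350,200,460)}.items():
    i,d=optics.grab_frame(c); out.append(cv2.resize(i[a:b,e:f],(800*7//8,300) if 0 else (433,300),interpolation=2))
    for n in ['red_round','red_bar','green_round','green_bar','caliper']:
        for q in optics.silhouettes(c,n)[:1]:
            P,_=cloud(c,q['mask'],d)
            if len(P)>9:
                zt=np.percentile(P[:,2],95);T=P[P[:,2]>zt-4];r=cv2.minAreaRect(T[:,:2].astype(np.float32))
                print(c,n,round(q['conf'],2),round(zt,1),np.round(r[0],1),np.round(r[1],1),round(r[2],1))
save(np.vstack(out),'fin.png'); s=env.state(); print(s['ee_pos'],s['time_s'])
E
```

```text
side red_bar 0.18 28.8 [624.9 209.9] [30.8 23.4] 70.5
side green_bar 0.6 28.3 [ 520.9 -126.8] [321.2  27.2] 41.4
side caliper 0.58 14.8 [ 612.9 -227.1] [151.1  58.9] 65.5
scene red_round 0.49 28.7 [629.8 214. ] [29.3 27.1] 21.7
scene red_bar 0.62 28.7 [625.2 273.7] [28.8 26.2] 42.1
scene green_round 0.59 28.6 [650.4  41.9] [28.  22.7] 19.6
scene green_bar 0.46 28.7 [640.8 -19.9] [28.9 24.3] 49.7
scene caliper 0.76 13.9 [ 634.  -225.9] [155.   53.3] 83.7
[ 459.77136982 -232.37159459  212.60703149] 29.05
```

View pics/fin.png

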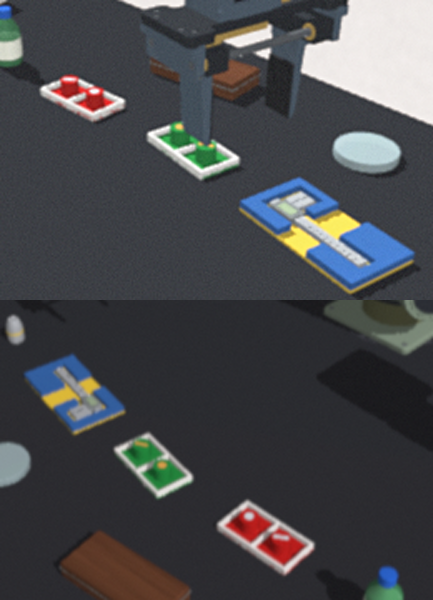

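Everything is in place: the mount tops are at about 28.7 mm (floor 4 mm + 24 mm) and the caliper top is at 14 mm (4 mm + 10 mm), so the mounts stand on the floor and the caliper lies fully down. Handing in.

```bash
python3 -c "
from workcell import env
print(env.job_done())"
```

```text
the job is handed in; nothing more can be done
None
```

I've handed the job in at about 29 s of the 125 s allowed: all four mounts stand in their own bays, the caliper lies fully down in its pocket, and I kept the arm clear of the lens and bottle; the judge's verdict was not shown.

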